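# Put three instrument units back in their own nests

## Robot

A 6-joint arm with a two-finger parallel gripper is mounted at the origin on the work surface. World frame = base frame: x ahead of the robot, y to its left, z up, the work surface at z = 0. Lengths are in mm, angles in rad, forces in N, time in s.
With the tool pointing down it reaches from about 250 to 850 mm from the base axis. Payload 12.5 kg.
Tool frame: the origin (TCP) lies between the finger pads; the fingertips stand 11 mm ahead of it and the grasp point (between the pads) lies 8 mm behind it; z points along the fingers, y is the line along which they close (so a half turn about z gives the same grasp; the last joint's range is limited). The gripper opens to 93 mm and grips with 3 to 60 N. Pads are 15 mm wide; open, the fingers measure 128 mm over their backs; the gripper's body (75 mm by 188 mm) begins 65 mm behind the grasp point.
Start: joints at [-1.204, 0.351, 1.652, -0, 1.139, -0.085], TCP at [240.138, -494.791, 229.633] pointing down, gripper open.
Joint ranges: [-2.75, 2.75], [-0.79, 2.1], [0.01, 2.65], [-1.57, 4.71], [0.07, 3.14], [-2.87, 2.87]. Speed limits (rad/s): [2.22, 2.22, 2.79, 3.14, 3.14, 3.14].

## Interface

Orientations are given as a unit quaternion [x, y, z, w].
In Python, from bench import telemetry, vision, workorder gives the robot as it stands. The module is installed in compiled form; this text tells all that it offers.
- The arm moves only by the shell command python3 -m creep 'ROWS' [FORCE]. ROWS is a JSON object whose one key "plan" holds a list of rows, each an object with "hand": the opening, from -1 (shut) to 1 (fully open); "xyz": the shift along the tool's x, y, z in mm, a list of three; "dr": the turn, a rotation vector about the tool's x, y, z in degrees, a list of three. A call has 1 to 5 rows; each row shifts and turns the commanded pose from where the row before left it, along the tool's axes as they then stand; what a row does not reach is not made up. A row lasts 1/12 s, in which the tool goes at most 41.7 mm and 7.16 degrees, less where a joint would pass 70% of its speed; a pose out of reach is approached as far as the arm can. A call is refused whole if a number of a shift passes 41.7 or a number of a turn 7.16, either way. A call with a gripper value outside its range is refused whole. The fingers move at their own pace and stop on an object; FORCE is the grip in N (left out, the last holds). Time passes only in rows, so rows that do not move let the fingers close. It gives the time, the measured TCP pose, the force, the opening and the grip force at its end, in the units of the state.
- telemetry.get_obs(): the state, without advancing time (a new reading comes with each control period).
- vision.get_image(name): name is "side" or "top" or "wrist"; returns the picture (384x512x3 uint8, red, green, blue); there is no depth.
- vision.camera_params(name): a dict with "vfov" (degrees; the focal length in pixels is half the picture's height over the tangent of half this angle, whatever the lens; pixels are square), "cx", "cy" (the principal point, pixels), "pose" (4x4, takes a point from camera to world coordinates); the wrist camera has in their place "mount" (4x4, takes a point from camera to tool coordinates, whose origin is the TCP and whose axes are the flange's). Camera axes: x right, y down, z forward; pixel columns grow to the right and rows downward; lengths in mm; the calibration is good to about 2 mm. A picture is of the moment at which its call begins: read the wrist's pose just before it. camera_params takes no time and is no camera call.
- workorder.finish_job(): hands the job in; it is judged then, once.
The state is a dict: "clock": time; "q": joint angles; "joint_velocities": joint speeds; "joint_torque": joint torques, N m; "tcp_pos": TCP position; "orientation": TCP orientation; "wrist_force": force on the tool from outside, world axes, zero at the start; "torque": the same for the moment, N m; "width": opening from 0.0 (shut) to 1.0 (fully open); "gripper_force": force on a finger pad.
Only numpy, scipy, OpenCV 4.12 (cv2) and the standard library are available. Lean on these libraries where they do the work, as an engineer would, in place of code of your own. Each camera call takes 0.05 s, during which the arm holds its last target. There are 200 camera calls.

## Task

The three finished instrument units stand in each other's nests: put each one upright into the nest of its own colour (blue, yellow, red), using the empty white nest as the parking place and leaving it empty again at the end. Never set a unit down on the bench, drop one from above its nest or let one tip over, and leave the little red bottle, the tape roll and the screwdriver where they are.

Things in the scene. Friction and masses are not known exactly. Their poses are not given: they have to be found in the camera images.
- lens_blue: An upright round unit: foot 50 mm dia and 10 mm high, above it a straight barrel 40 mm dia from 10 to 62 mm height (grip this, across any diameter). Mass 0.17 to 0.35 kg. Origin: centre of its underside, z up along its axis. Dark steel with a blue band at the top of the barrel (52 to 62 mm) and round the foot; a flat glass lens 28 mm dia on top; total height 63 mm.
- hub_yellow: An upright round unit: foot 50 mm dia and 10 mm high, above it a straight barrel 40 mm dia from 10 to 62 mm height (grip this, across any diameter). Mass 0.17 to 0.35 kg. Origin: centre of its underside, z up along its axis. Bright aluminium with a yellow band at the top of the barrel (52 to 62 mm) and round the foot; a steel shaft stub 14 mm dia, 12 mm high on top; total height 74 mm.
- drive_red: An upright round unit: foot 50 mm dia and 10 mm high, above it a straight barrel 40 mm dia from 10 to 62 mm height (grip this, across any diameter). Mass 0.17 to 0.35 kg. Origin: centre of its underside, z up along its axis. Brass with a red band at the top of the barrel (52 to 62 mm) and round the foot; a black cross 32 mm wide, 8 mm high on top; total height 70 mm.
- nest_blue: A fixed holder: black square block 88 x 88 mm, 14 mm high, carrying a round blue well, inner dia 72 mm, outer 88 mm; the well floor is 18 mm above the bench and its rim 26 mm above the bench. Origin: centre of the block's underside, on the bench; z up. The home of the blue-banded unit; at the start one of the other units stands in it, and all three coloured nests are taken.
- nest_yellow: A fixed holder: black square block 88 x 88 mm, 14 mm high, carrying a round yellow well, inner dia 72 mm, outer 88 mm; the well floor is 18 mm above the bench and its rim 26 mm above the bench. Origin: centre of the block's underside, on the bench; z up. The home of the yellow-banded unit; at the start one of the other units stands in it, and all three coloured nests are taken.
- nest_red: A fixed holder: black square block 88 x 88 mm, 14 mm high, carrying a round red well, inner dia 72 mm, outer 88 mm; the well floor is 18 mm above the bench and its rim 26 mm above the bench. Origin: centre of the block's underside, on the bench; z up. The home of the red-banded unit; at the start one of the other units stands in it, and all three coloured nests are taken.
- nest_white: A fixed holder: black square block 88 x 88 mm, 14 mm high, carrying a round white well, inner dia 72 mm, outer 88 mm; the well floor is 18 mm above the bench and its rim 26 mm above the bench. Origin: centre of the block's underside, on the bench; z up. The free parking place, empty at the start.
- bottle: Bystander: small red bottle with a white label and a blue pointed nozzle, standing, 28 mm dia, 84 mm high. Origin: centre of its underside.
- tape: Bystander: roll of amber tape lying flat, 64 mm outer dia, 19 mm high. Origin: centre of its underside.
- driver: Bystander: screwdriver with a yellow handle, 160 mm long, lying along its x axis, 26 mm high. Origin: about its middle, on the bench.
Not all that is in view belongs to the job. Leave any purple look-alike of the drive_red alone.

How it is judged (in metres and radians):
On the way:
1. one of the units is parked upright in the white nest, standing flat in its well (((horizontal distance between lens_blue and nest_white below 0.014 m and z of lens_blue in the frame of nest_white below 0.022 m and angle between lens_blue's own z axis and vertical below 0.1 rad) or (horizontal distance between hub_yellow and nest_white below 0.014 m and z of hub_yellow in the frame of nest_white below 0.022 m and angle between hub_yellow's own z axis and vertical below 0.1 rad) or (horizontal distance between drive_red and nest_white below 0.014 m and z of drive_red in the frame of nest_white below 0.022 m and angle between drive_red's own z axis and vertical below 0.1 rad))), for 0.2 s.
At the end, for the whole second after the job is handed in: The blue-, yellow- and red-banded units each stand upright (within 0.1 rad), flat on the well floor of the nest of their own colour (centre within 14 mm, underside less than 22 mm above the bench), released and at rest; the white nest is thereby empty (horizontal distance between lens_blue and nest_blue below 0.014 m and z of lens_blue in the frame of nest_blue below 0.022 m and angle between each of lens_blue, hub_yellow, drive_red's own z axis and vertical below 0.1 rad and linear speed of each of lens_blue, hub_yellow, drive_red below 0.02 m/s and contact force between each of lens_blue, hub_yellow, drive_red and the fingers below 0.05 N and horizontal distance between hub_yellow and nest_yellow below 0.014 m and z of hub_yellow in the frame of nest_yellow below 0.022 m and horizontal distance between drive_red and nest_red below 0.014 m and z of drive_red in the frame of nest_red below 0.022 m); the robot touches nothing.
It fails at once if a unit is set down on the bench (its underside comes below 8 mm) (height (world z) of any of lens_blue, hub_yellow, drive_red below 0.008 m).
It fails at once if a unit tips over (more than 1 rad) (angle between any of lens_blue, hub_yellow, drive_red's own z axis and vertical above 1 rad).
It fails at once if a unit is let go in the air (no finger touches it while its underside is more than 33 mm above the bench, 15 mm above a well floor) ((height (world z) of lens_blue above 0.033 m and contact force between lens_blue and the fingers below 0.05 N) or (height (world z) of hub_yellow above 0.033 m and contact force between hub_yellow and the fingers below 0.05 N) or (height (world z) of drive_red above 0.033 m and contact force between drive_red and the fingers below 0.05 N)).
It fails at once if the bottle, the tape or the screwdriver is moved by more than 25 mm (distance of any of bottle, tape, driver from where it was at the start of the episode above 0.025 m).
It also fails if it takes over 96 s, if anything falls off the work surface, if the arm or the gripper's body presses on something with over 40 N, if the wrist force passes 120 N, or if a joint passes its speed limit or range.

## Working session

There is one attempt and no reset: what is moved stays moved. The work goes in short steps, Python scripts to look and compute and a shell command to move; the robot and the scene stay as the last step left them, time stands still between calls to the robot, and variables do not carry over. Pictures are saved under pics/ and viewed, at most 14 in all, crops included, and the job is handed in when it is done.

```bash
mkdir -p pics; python3 - <<'E'
from bench import telemetry, vision
import cv2,numpy as np
np.set_printoptions(precision=4,suppress=True)
for n in ("top","side"):
    im=vision.get_image(n); cv2.imwrite(f"pics/{n}0.png",im[:,:,::-1]); print(n,vision.camera_params(n))
print(vision.camera_params("wrist")); print(telemetry.get_obs())
E
```

```text
top {'vfov': 57.28413019531467, 'cx': 258.9531786513396, 'cy': 191.72125475585412, 'pose': array([[  0.0066,  -0.9882,   0.1528, 470.906 ],
       [ -0.9998,  -0.0094,  -0.018 ,  41.1219],
       [  0.0192,  -0.1527,  -0.9881, 795.9439],
       [  0.    ,   0.    ,   0.    ,   1.    ]])}
side {'vfov': 52.892157630908805, 'cx': 257.18579461801687, 'cy': 191.31167080188354, 'pose': array([[   0.9998,   -0.0131,    0.0128,  550.4593],
       [  -0.0182,   -0.6727,    0.7397, -686.47  ],
       [  -0.0011,   -0.7398,   -0.6728,  717.7995],
       [   0.    ,    0.    ,    0.    ,    1.    ]])}
{'vfov': 71.40284883280403, 'cx': 256.0118667539243, 'cy': 196.42329228468856, 'mount': array([[   0.0002,   -0.9532,   -0.3022,   85.2848],
       [   1.    ,    0.0008,   -0.0016,   -0.4595],
       [   0.0017,   -0.3022,    0.9532, -155.4234],
       [   0.    ,    0.    ,    0.    ,    1.    ]])}
{'clock': 0.1, 'q': array([-1.2036,  0.3511,  1.6523, -0.    ,  1.1391, -0.0846]), 'joint_velocities': array([-0.0002, -0.0023, -0.0031,  0.0005,  0.0005,  0.0007]), 'joint_torque': array([ -0.0005, -49.8028, -28.5705,   0.0699,   0.0239,  -0.    ]), 'tcp_pos': array([ 240.0423, -494.5268,  229.1824]), 'orientation': array([ 0.9746,  0.224 , -0.0001, -0.0005]), 'wrist_force': array([ 0.1225,  0.0031, -0.3719]), 'torque': array([-0.0705,  0.0329, -0.01  ]), 'gripper_force': 0.0, 'width': 1.0002792326705447}
```

View pics/top0.png

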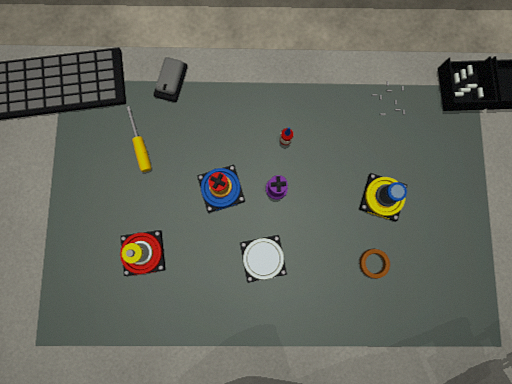

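View pics/side0.png

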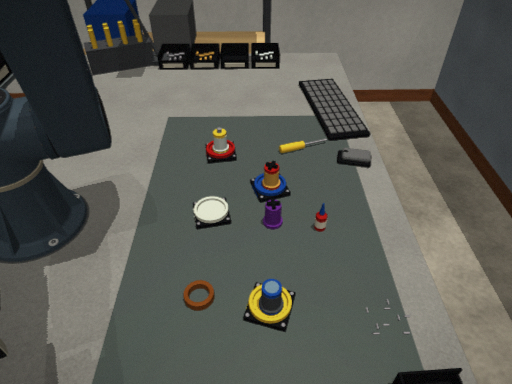

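The top view shows drive_red in the blue nest (220,187), hub_yellow in the red nest (141,253), lens_blue in the yellow nest (386,196) and the empty white nest at (264,258). The purple decoy is at (277,187), close to the blue nest. The bottle is at (287,136), the tape at (375,263) and the screwdriver at (140,150). The side view agrees, with the units at (271,178), (220,142) and (271,293).

```bash
cat > h.py <<'E'
import cv2,numpy as np
from bench import vision, telemetry
from scipy.spatial.transform import Rotation as R
np.set_printoptions(precision=1,suppress=True)
RNG={'red':[(0,8),(172,180)],'yellow':[(22,35)],'blue':[(100,122)],'purple':[(128,160)],'white':[(0,180)]}
def mask(im,c):
    h=cv2.cvtColor(im,cv2.COLOR_RGB2HSV); m=np.zeros(h.shape[:2],np.uint8)
    for a,b in RNG[c]:
        m|=cv2.inRange(h,(a,0,165),(b,45,255)) if c=='white' else cv2.inRange(h,(a,110,50),(b,255,255))
    return m
def cam(n,obs=None):
    p=vision.camera_params(n)
    if n!='wrist': return p,np.array(p['pose'])
    T=np.eye(4);T[:3,:3]=R.from_quat(obs['orientation']).as_matrix();T[:3,3]=obs['tcp_pos']
    return p,T@np.array(p['mount'])
def ray(uv,p,T,z):
    f=192/np.tan(np.radians(p['vfov']/2))
    d=T[:3,:3]@np.array([(uv[0]-p['cx'])/f,(uv[1]-p['cy'])/f,1]); 
    return T[:3,3]+d*(z-T[2,3])/d[2]
def ell(m,c,r):
    """hull ellipse of the mask's blobs inside the circle (c,r)"""
    k=np.zeros_like(m);cv2.circle(k,tuple(map(int,c)),int(r),255,-1);pts=cv2.findNonZero(m&k)
    if pts is None or len(pts)<12: return None
    return cv2.fitEllipse(cv2.convexHull(pts))
E
python3 - <<'E'
from h import *
N={'blue':[(221,188),(270,184)],'yellow':[(385,196),(270,303)],'red':[(142,253),(220,150)],'white':[(264,258),(211,210)]}
U={'red':[(219,184),(271,175)],'yellow':[(131,253),(220,134)],'blue':[(397,191),(271,288)],'purple':[(278,184),(273,207)]}
for i,n in enumerate(('top','side')):
    im=vision.get_image(n);p,T=cam(n)
    for c in N:
        e=ell(mask(im,c),N[c][i],30); print(n,'nest',c,e and (np.array(e[0]),np.array(e[1]),ray(e[0],p,T,26)))
    for c in U:
        e=ell(mask(im,c),U[c][i],13 if n=='top' else 15); print(n,'unit',c,e and (np.array(e[0]),np.array(e[1]),ray(e[0],p,T,62+(0 if c=='purple' else 18))))
E
```

```text
top nest blue (array([220.5, 188.7]), array([39.9, 43. ]), array([596. , 112.3,  26. ]))
top nest yellow (array([384.3, 197.4]), array([40.5, 43.2]), array([ 579.8, -252. ,   26. ]))
top nest red (array([140.7, 253.4]), array([42. , 43.3]), array([453.7, 279.8,  26. ]))
top nest white (array([262.5, 258.4]), array([44.8, 46.9]), array([444.8,  18.5,  26. ]))
top unit red (array([217.6, 183.6]), array([18.7, 24.5]), array([597.8, 113.6,  80. ]))
top unit yellow (array([131.6, 252.8]), array([19.8, 20.8]), array([456. , 281.1,  80. ]))
top unit blue (array([396.1, 191.9]), array([19.8, 20.9]), array([ 584. , -256.8,   80. ]))
top unit purple (array([277.3, 186.2]), array([21.7, 22.1]), array([596.7, -11. ,  62. ]))
side nest blue (array([268.4, 184.6]), array([25.4, 34.4]), array([594.5, 100.8,  26. ]))
side nest yellow (array([269.2, 302.9]), array([40.4, 45.9]), array([ 581.8, -261.5,   26. ]))
side nest red (array([219.8, 148.4]), array([19.1, 31. ]), array([453.7, 269.7,  26. ]))
side nest white (array([210.5, 208. ]), array([23.9, 34.3]), array([443.7,  13.4,  26. ]))
side unit red (array([270.9, 175.6]), array([22.5, 27.6]), array([598.9,  74.1,  80. ]))
side unit yellow (array([219.3, 132.8]), array([10.3, 13.7]), array([455.5, 273.2,  80. ]))
side unit blue (array([271.3, 288.2]), array([20.3, 20.6]), array([ 584.8, -262.8,   80. ]))
side unit purple (array([272.7, 211.1]), array([21.4, 23.5]), array([598.7, -36.4,  62. ]))
```

```bash
python3 -m creep '{"plan":[{"hand":1,"xyz":[0,0,0],"dr":[0,0,6.5]},{"hand":1,"xyz":[0,0,0],"dr":[0,0,6.5]},{"hand":1,"xyz":[0,0,0],"dr":[0,0,6.5]},{"hand":1,"xyz":[0,0,0],"dr":[0,0,6.4]},{"hand":1,"xyz":[0,0,0],"dr":[0,0,0]}]}' 20
python3 -m creep '{"plan":[{"hand":1,"xyz":[20,-36,0],"dr":[0,0,0]},{"hand":1,"xyz":[20,-36,0],"dr":[0,0,0]},{"hand":1,"xyz":[20,-36,0],"dr":[0,0,0]},{"hand":1,"xyz":[20,-36,0],"dr":[0,0,0]},{"hand":1,"xyz":[20,-36,0],"dr":[0,0,0]}]}'
python3 -m creep '{"plan":[{"hand":1,"xyz":[20,-36,0],"dr":[0,0,0]},{"hand":1,"xyz":[20,-36,0],"dr":[0,0,0]},{"hand":1,"xyz":[20,-36,0],"dr":[0,0,0]},{"hand":1,"xyz":[20,-36,0],"dr":[0,0,0]},{"hand":1,"xyz":[20,-36,0],"dr":[0,0,0]}]}'
```

```text
clock: 0.62
tcp_pos: [240.1, -494.7, 229.5]
orientation: [1.0, -0.003, -0.0, -0.0]
wrist_force: [-0.1, 0.1, 0.0]
width: 1.0
gripper_force: 0.0
clock: 1.03
tcp_pos: [340.6, -313.1, 229.7]
orientation: [1.0, 0.002, 0.0, 0.0]
wrist_force: [0.6, 0.0, -1.0]
width: 0.998
gripper_force: 0.0
clock: 1.45
tcp_pos: [440.8, -132.9, 229.8]
orientation: [1.0, 0.002, 0.0, 0.0]
wrist_force: [-0.2, -1.0, 0.2]
width: 1.001
gripper_force: 0.0
```

```bash
cat > look.py <<'E'
from h import *
import sys
# nest colour, unit colour, unit top height in world, picture name
nc,uc,name=sys.argv[1:4]
o=telemetry.get_obs();im=vision.get_image('wrist');p,T=cam('wrist',o);cv2.imwrite(f'pics/{name}.png',im[:,:,::-1])
f=192/np.tan(np.radians(p['vfov']/2))
def big(m):
    cs,_=cv2.findContours(m,cv2.RETR_EXTERNAL,cv2.CHAIN_APPROX_NONE);return sorted(cs,key=cv2.contourArea)[::-1]
print('tcp',o['tcp_pos'])
for c,z in ((nc,26),(uc,80)):
    if c=='-':continue
    m=cv2.morphologyEx(mask(im,c),cv2.MORPH_OPEN,np.ones((3,3)))
    for k in big(m)[:2]:
        if len(k)<40: continue
        e=cv2.fitEllipse(cv2.convexHull(k)); d=(T[2,3]-z)/abs(T[2,2])
        print(c,'px',np.array(e[0]),'diam mm',np.array(e[1])*d/f,'world',ray(e[0],p,T,z))
E
python3 -m creep '{"plan":[{"hand":1,"xyz":[1,-38,0],"dr":[0,0,0]},{"hand":1,"xyz":[1,-38,0],"dr":[0,0,0]},{"hand":1,"xyz":[1,-38,0],"dr":[0,0,0]},{"hand":1,"xyz":[1,-37,0],"dr":[0,0,0]},{"hand":1,"xyz":[0,0,0],"dr":[0,0,0]}]}'
python3 look.py white - w1
python3 -m creep '{"plan":[{"hand":1,"xyz":[2,-40,0],"dr":[0,0,0]},{"hand":1,"xyz":[2,-40,0],"dr":[0,0,0]},{"hand":1,"xyz":[2,-40,0],"dr":[0,0,0]},{"hand":1,"xyz":[2,-40,0],"dr":[0,0,0]},{"hand":1,"xyz":[2,-40,0],"dr":[0,0,0]}]}'
python3 -m creep '{"plan":[{"hand":1,"xyz":[0,-30,0],"dr":[0,0,0]},{"hand":1,"xyz":[0,-32,0],"dr":[0,0,0]},{"hand":1,"xyz":[0,0,0],"dr":[0,0,0]}]}'
python3 look.py red yellow w2
```

```text
clock: 1.87
tcp_pos: [443.9, 20.9, 229.7]
orientation: [1.0, 0.004, 0.0, -0.001]
wrist_force: [0.0, 0.9, -0.2]
width: 0.999
gripper_force: 0.0
tcp [443.9  20.9 229.7]
white px [273.5  96. ] diam mm [215.  303.6] world [547.8   1.1  26. ]
white px [169.1 353. ] diam mm [ 88.3 121.2] world [128.3 170.4  26. ]
clock: 2.33
tcp_pos: [454.6, 217.0, 229.7]
orientation: [1.0, 0.001, 0.0, 0.0]
wrist_force: [0.3, -0.9, 0.6]
width: 1.001
gripper_force: 0.0
clock: 2.58
tcp_pos: [454.7, 281.2, 229.4]
orientation: [1.0, 0.002, 0.0, -0.0]
wrist_force: [0.9, 0.4, 0.1]
width: 1.0
gripper_force: 0.0
tcp [454.7 281.2 229.4]
red px [255.9 174.1] diam mm [88.7 90.3] world [457.9 282.7  26. ]
red px [419.1  46.8] diam mm [52.8 67.7] world [614.4  88.5  26. ]
yellow px [255.2 184.4] diam mm [39.2 39.6] world [457.7 283.4  80. ]
yellow px [250.5  10.5] diam mm [29.  46.7] world [634.1 288.8  80. ]
```

View pics/w2.png

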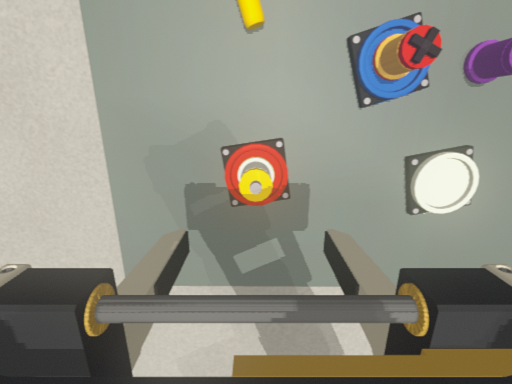

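The wrist picture shows the yellow unit at (255,184) and the red ring at (256,174). The measured diameters are 39 and 89 mm, which match the given sizes, so I can grasp it.

```bash
python3 -m creep '{"plan":[{"hand":1,"xyz":[3,-2,30],"dr":[0,0,0]},{"hand":1,"xyz":[0,0,40],"dr":[0,0,0]},{"hand":1,"xyz":[0,0,40],"dr":[0,0,0]},{"hand":1,"xyz":[0,0,40],"dr":[0,0,0]},{"hand":1,"xyz":[0,0,32],"dr":[0,0,0]}]}' 25
python3 -m creep '{"plan":[{"hand":1,"xyz":[0,0,0],"dr":[0,0,0]},{"hand":0.1,"xyz":[0,0,0],"dr":[0,0,0]},{"hand":-0.3,"xyz":[0,0,0],"dr":[0,0,0]},{"hand":-0.5,"xyz":[0,0,0],"dr":[0,0,0]},{"hand":-0.5,"xyz":[0,0,0],"dr":[0,0,0]}]}'
python3 -m creep '{"plan":[{"hand":-0.5,"xyz":[0,0,0],"dr":[0,0,0]},{"hand":-0.5,"xyz":[0,0,0],"dr":[0,0,0]},{"hand":-0.5,"xyz":[0,0,0],"dr":[0,0,0]}]}' 25
python3 - <<'E'
from h import *
im=cv2.imread('pics/w1.png')[:,:,::-1].copy()
m=mask(im,'white');cs,_=cv2.findContours(m,cv2.RETR_EXTERNAL,cv2.CHAIN_APPROX_NONE)
p,_=cam('side');p=vision.camera_params('wrist');T=np.eye(4);T[:3,:3]=R.from_quat([1,.002,0,0]).as_matrix();T[:3,3]=[443.9,20.9,229.7];T=T@np.array(p['mount'])
for c in cs:
    if len(c)>60: e=cv2.fitEllipse(cv2.convexHull(c));print(e,ray(e[0],p,T,26))
E
```

```text
clock: 3.05
tcp_pos: [457.1, 277.9, 45.2]
orientation: [1.0, 0.0, -0.001, 0.0]
wrist_force: [1.0, 0.4, 0.1]
width: 1.0
gripper_force: 0.0
clock: 3.47
tcp_pos: [458.4, 280.4, 49.7]
orientation: [1.0, -0.0, 0.002, -0.001]
wrist_force: [-0.8, 0.1, 0.4]
width: 0.761
gripper_force: 0.0
clock: 3.72
tcp_pos: [457.5, 280.3, 48.2]
orientation: [1.0, -0.0, 0.0, -0.0]
wrist_force: [-0.3, 0.9, -0.1]
width: 0.55
gripper_force: 0.0
((319.6744079589844, 336.7221374511719), (43.34407424926758, 113.89031219482422), 96.93232727050781) [166.1 -86.8  26. ]
((168.7982177734375, 353.3920593261719), (61.88818359375, 87.94564819335938), 33.695369720458984) [128.2 172.1  26. ]
((309.07135009765625, 295.9896545410156), (59.227760314941406, 74.64981079101562), 121.7174301147461) [248.1 -63.6  26. ]
((186.2965087890625, 289.82843017578125), (28.010597229003906, 34.067718505859375), 60.70526123046875) [258.7 132.   26. ]
((64.28559112548828, 165.24388122558594), (31.50155258178711, 40.10796356201172), 130.9466552734375) [458.1 283.1  26. ]
((273.20672607421875, 95.97734069824219), (158.8595733642578, 219.4100799560547), 176.06121826171875) [547.6   0.9  26. ]
```

View pics/w1.png

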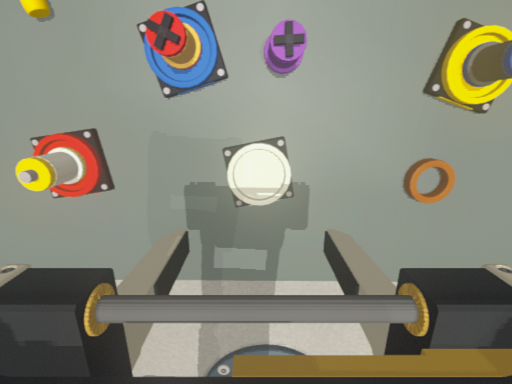

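w1 shows the white well at about (259,174), which puts the white nest at about (447,19). The gripper is still closing.

```bash
python3 -m creep '{"plan":[{"hand":-0.5,"xyz":[0,0,0],"dr":[0,0,0]},{"hand":-0.5,"xyz":[0,0,0],"dr":[0,0,0]},{"hand":-0.5,"xyz":[0,0,0],"dr":[0,0,0]},{"hand":-0.5,"xyz":[0,0,0],"dr":[0,0,0]}]}' 25; python3 - <<'E'
from h import *
from scipy.optimize import OptimizeResult
im=cv2.imread('pics/w1.png')[:,:,::-1].copy()
h=cv2.cvtColor(im,cv2.COLOR_RGB2HSV);print(h[174,259],h[174,230],h[130,200])
m=cv2.inRange(im,(185,185,170),(255,255,255));k=np.zeros_like(m);cv2.circle(k,(259,174),45,255,-1)
e=cv2.fitEllipse(cv2.convexHull(cv2.findNonZero(m&k)));print(e)
p=vision.camera_params('wrist');T=np.eye(4);T[:3,:3]=R.from_quat([1,.002,0,0]).as_matrix();T[:3,3]=[443.9,20.9,229.7];T=T@np.array(p['mount']);print(ray(e[0],p,T,26))
E
```

```text
clock: 4.05
tcp_pos: [457.5, 280.4, 47.9]
orientation: [1.0, -0.0, 0.0, -0.0]
wrist_force: [-0.3, 2.1, 4.0]
width: 0.43
gripper_force: 25.0
[ 33  19 246] [ 35  20 246] [ 46  18 160]
((258.5836486816406, 169.80458068847656), (67.84585571289062, 69.5729751586914), 58.29061508178711)
[453.   18.6  26. ]
```

```bash
python3 -m creep '{"plan":[{"hand":-0.5,"xyz":[0,0,-10],"dr":[0,0,0]},{"hand":-0.5,"xyz":[0,0,-25],"dr":[0,0,0]},{"hand":-0.5,"xyz":[0,0,-30],"dr":[0,0,0]},{"hand":-0.5,"xyz":[0,0,-20],"dr":[0,0,0]},{"hand":-0.5,"xyz":[-1,15,0],"dr":[0,0,0]}]}' 30
python3 -m creep '{"plan":[{"hand":-0.5,"xyz":[-2,30,0],"dr":[0,0,0]},{"hand":-0.5,"xyz":[-2,36,0],"dr":[0,0,0]},{"hand":-0.5,"xyz":[-2,36,0],"dr":[0,0,0]},{"hand":-0.5,"xyz":[-1,36,0],"dr":[0,0,0]},{"hand":-0.5,"xyz":[-1,36,0],"dr":[0,0,0]}]}'
python3 -m creep '{"plan":[{"hand":-0.5,"xyz":[-1,36,0],"dr":[0,0,0]},{"hand":-0.5,"xyz":[0,25,0],"dr":[0,0,0]},{"hand":-0.5,"xyz":[0,11,0],"dr":[0,0,0]},{"hand":-0.5,"xyz":[0,0,0],"dr":[0,0,0]},{"hand":-0.5,"xyz":[0,0,0],"dr":[0,0,0]}]}'
```

```text
clock: 4.47
tcp_pos: [458.1, 266.9, 136.7]
orientation: [1.0, 0.001, 0.003, -0.001]
wrist_force: [0.7, 0.1, -1.6]
width: 0.427
gripper_force: 30.0
clock: 4.88
tcp_pos: [446.6, 88.9, 131.8]
orientation: [1.0, 0.0, -0.001, 0.0]
wrist_force: [0.8, -0.9, -2.7]
width: 0.425
gripper_force: 30.0
clock: 5.3
tcp_pos: [446.7, 19.1, 132.2]
orientation: [1.0, -0.001, -0.001, -0.0]
wrist_force: [0.1, -0.3, -3.2]
width: 0.427
gripper_force: 30.0
```

```bash
python3 -m creep '{"plan":[{"hand":-0.5,"xyz":[0,0,25],"dr":[0,0,0]},{"hand":-0.5,"xyz":[0,0,25],"dr":[0,0,0]},{"hand":-0.5,"xyz":[0,0,15],"dr":[0,0,0]},{"hand":-0.5,"xyz":[0,0,0],"dr":[0,0,0]},{"hand":-0.5,"xyz":[0,0,0],"dr":[0,0,0]}]}'; python3 - <<'E'
from h import *
im=vision.get_image('wrist');cv2.imwrite('pics/w3.png',im[:,:,::-1])
E
```

```text
clock: 5.72
tcp_pos: [446.8, 20.2, 67.3]
orientation: [1.0, 0.001, -0.001, -0.0]
wrist_force: [1.6, -0.5, -3.2]
width: 0.428
gripper_force: 30.0
```

View pics/w3.png

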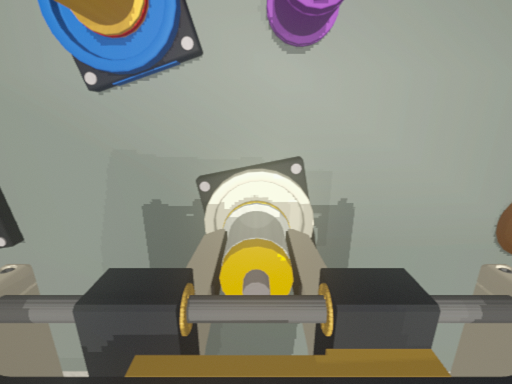

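The yellow unit hangs centred over the white well: foot at about column 257, ring centre about 259. Next I lower it, open and rise.

```bash
python3 -m creep '{"plan":[{"hand":-0.5,"xyz":[0,0,10],"dr":[0,0,0]},{"hand":-0.5,"xyz":[0,0,6],"dr":[0,0,0]},{"hand":-0.5,"xyz":[0,0,3],"dr":[0,0,0]},{"hand":-0.5,"xyz":[0,0,0],"dr":[0,0,0]},{"hand":-0.5,"xyz":[0,0,0],"dr":[0,0,0]}]}'
python3 -m creep '{"plan":[{"hand":0,"xyz":[0,0,0],"dr":[0,0,0]},{"hand":1,"xyz":[0,0,0],"dr":[0,0,0]},{"hand":1,"xyz":[0,0,0],"dr":[0,0,0]},{"hand":1,"xyz":[0,0,0],"dr":[0,0,0]},{"hand":1,"xyz":[0,0,0],"dr":[0,0,0]}]}'
python3 -m creep '{"plan":[{"hand":1,"xyz":[0,0,0],"dr":[0,0,0]},{"hand":1,"xyz":[0,0,0],"dr":[0,0,0]},{"hand":1,"xyz":[0,0,-20],"dr":[0,0,0]},{"hand":1,"xyz":[0,0,-40],"dr":[0,0,0]},{"hand":1,"xyz":[0,0,-40],"dr":[0,0,0]}]}'
python3 -m creep '{"plan":[{"hand":1,"xyz":[0,0,-40],"dr":[0,0,0]},{"hand":1,"xyz":[0,0,-40],"dr":[0,0,0]},{"hand":1,"xyz":[0,0,0],"dr":[0,0,0]},{"hand":1,"xyz":[0,0,0],"dr":[0,0,0]}]}'
python3 look.py - yellow w4
```

```text
clock: 6.18
tcp_pos: [447.2, 19.1, 48.6]
orientation: [1.0, -0.0, -0.0, -0.0]
wrist_force: [0.0, -0.2, -2.8]
width: 0.425
gripper_force: 30.0
clock: 6.6
tcp_pos: [447.4, 19.1, 48.8]
orientation: [1.0, -0.0, 0.0, 0.0]
wrist_force: [-0.5, 0.0, -0.4]
width: 0.736
gripper_force: 0.0
clock: 7.02
tcp_pos: [446.2, 19.2, 149.2]
orientation: [1.0, -0.0, -0.002, -0.0]
wrist_force: [0.3, -0.8, -0.7]
width: 0.995
gripper_force: 0.0
clock: 7.35
tcp_pos: [448.1, 19.1, 230.5]
orientation: [1.0, -0.0, 0.002, 0.0]
wrist_force: [-0.2, 0.3, -1.0]
width: 1.003
gripper_force: 0.0
tcp [448.1  19.1 230.5]
yellow px [473.   70.5] diam mm [ 82.  114.6] world [ 574.6 -206.7   80. ]
yellow px [256.  187.9] diam mm [38.7 39.2] world [447.2  20.2  80. ]
```

View pics/w4.png

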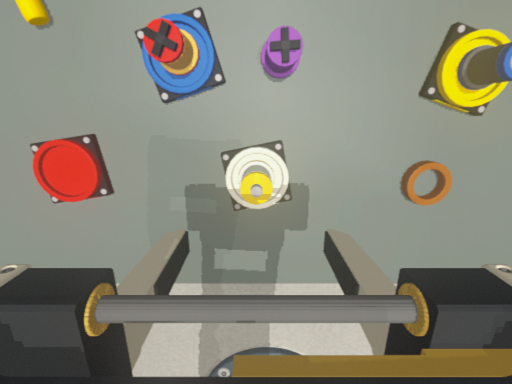

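The yellow unit stands upright in the white nest at (256,188), well centred. Next is the drive in the blue nest.

```bash
python3 -m creep '{"plan":[{"hand":1,"xyz":[34,-22,0],"dr":[0,0,0]},{"hand":1,"xyz":[34,-22,0],"dr":[0,0,0]},{"hand":1,"xyz":[34,-22,0],"dr":[0,0,0]},{"hand":1,"xyz":[34,-20,0],"dr":[0,0,0]},{"hand":1,"xyz":[16,-10,0],"dr":[0,0,0]}]}'
python3 -m creep '{"plan":[{"hand":1,"xyz":[0,0,0],"dr":[0,0,0]},{"hand":1,"xyz":[0,0,0],"dr":[0,0,0]}]}'
python3 look.py blue red w5
```

```text
clock: 7.82
tcp_pos: [601.2, 117.1, 225.9]
orientation: [1.0, 0.0, -0.001, -0.0]
wrist_force: [1.0, -0.2, -0.3]
width: 1.001
gripper_force: 0.0
clock: 7.98
tcp_pos: [598.7, 115.4, 226.0]
orientation: [1.0, 0.0, -0.002, 0.0]
wrist_force: [-0.8, -0.9, -0.4]
width: 0.997
gripper_force: 0.0
tcp [598.7 115.4 226. ]
blue px [257.  173.6] diam mm [87.6 89.2] world [602.5 115.2  26. ]
blue px [393.   75.7] diam mm [ 9.1 26.4] world [724.7 -50.4  26. ]
red px [133.8 256.2] diam mm [27.7 59.6] world [507.  272.3  80. ]
red px [256.7 182. ] diam mm [37.8 39.2] world [604.9 115.6  80. ]
```

View pics/w5.png

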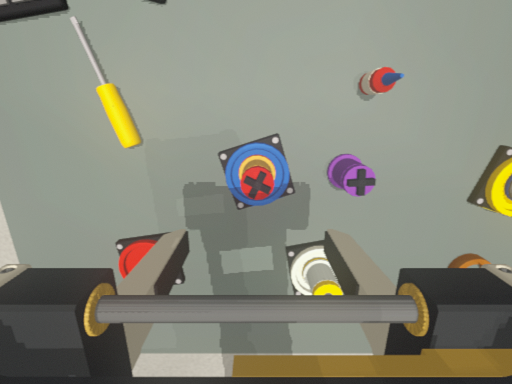

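The drive is at (257,182) in the blue ring at (257,174), and the decoy at (355,178) is clear of the fingers. Now I grasp.

```bash
python3 -m creep '{"plan":[{"hand":1,"xyz":[4,0,30],"dr":[0,0,0]},{"hand":1,"xyz":[0,0,40],"dr":[0,0,0]},{"hand":1,"xyz":[0,0,40],"dr":[0,0,0]},{"hand":1,"xyz":[0,0,40],"dr":[0,0,0]},{"hand":1,"xyz":[0,0,28],"dr":[0,0,0]}]}' 25
python3 -m creep '{"plan":[{"hand":1,"xyz":[0,0,0],"dr":[0,0,0]},{"hand":0.1,"xyz":[0,0,0],"dr":[0,0,0]},{"hand":-0.5,"xyz":[0,0,0],"dr":[0,0,0]},{"hand":-0.5,"xyz":[0,0,0],"dr":[0,0,0]},{"hand":-0.5,"xyz":[0,0,0],"dr":[0,0,0]}]}'
python3 -m creep '{"plan":[{"hand":-0.5,"xyz":[0,0,0],"dr":[0,0,0]},{"hand":-0.5,"xyz":[0,0,0],"dr":[0,0,0]},{"hand":-0.5,"xyz":[0,0,0],"dr":[0,0,0]},{"hand":-0.5,"xyz":[0,0,0],"dr":[0,0,0]},{"hand":-0.5,"xyz":[0,0,0],"dr":[0,0,0]}]}'
python3 -m creep '{"plan":[{"hand":-0.5,"xyz":[0,0,0],"dr":[0,0,0]},{"hand":-0.5,"xyz":[0,0,0],"dr":[0,0,0]},{"hand":-0.5,"xyz":[0,0,0],"dr":[0,0,0]}]}' 30
```

```text
clock: 8.45
tcp_pos: [600.7, 114.1, 47.2]
orientation: [1.0, -0.001, -0.002, 0.0]
wrist_force: [0.2, 0.2, -0.3]
width: 1.002
gripper_force: 0.0
clock: 8.87
tcp_pos: [604.2, 115.2, 52.7]
orientation: [1.0, -0.0, 0.002, -0.0]
wrist_force: [0.9, -0.4, -0.5]
width: 0.762
gripper_force: 0.0
clock: 9.28
tcp_pos: [603.3, 115.1, 50.8]
orientation: [1.0, -0.0, 0.0, 0.0]
wrist_force: [0.1, 0.6, 1.6]
width: 0.431
gripper_force: 25.0
clock: 9.53
tcp_pos: [603.3, 115.1, 50.8]
orientation: [1.0, -0.0, 0.0, 0.0]
wrist_force: [-1.7, -1.0, 3.4]
width: 0.426
gripper_force: 30.0
```

```bash
python3 -m creep '{"plan":[{"hand":-0.5,"xyz":[0,0,-10],"dr":[0,0,0]},{"hand":-0.5,"xyz":[0,0,-25],"dr":[0,0,0]},{"hand":-0.5,"xyz":[0,0,-30],"dr":[0,0,0]},{"hand":-0.5,"xyz":[0,0,-20],"dr":[0,0,0]},{"hand":-0.5,"xyz":[-10,-12,0],"dr":[0,0,0]}]}' 30
python3 -m creep '{"plan":[{"hand":-0.5,"xyz":[-20,-23,0],"dr":[0,0,0]},{"hand":-0.5,"xyz":[-24,-28,0],"dr":[0,0,0]},{"hand":-0.5,"xyz":[-25,-28,0],"dr":[0,0,0]},{"hand":-0.5,"xyz":[-25,-28,0],"dr":[0,0,0]},{"hand":-0.5,"xyz":[-22,-26,0],"dr":[0,0,0]}]}'
python3 -m creep '{"plan":[{"hand":-0.5,"xyz":[-14,-16,0],"dr":[0,0,0]},{"hand":-0.5,"xyz":[-5,-6,0],"dr":[0,0,0]},{"hand":-0.5,"xyz":[0,0,0],"dr":[0,0,0]},{"hand":-0.5,"xyz":[0,0,0],"dr":[0,0,0]}]}'
```

```text
clock: 9.95
tcp_pos: [596.2, 126.3, 140.3]
orientation: [1.0, -0.001, 0.004, -0.0]
wrist_force: [1.1, 0.4, -2.0]
width: 0.427
gripper_force: 30.0
clock: 10.37
tcp_pos: [474.4, 261.4, 134.8]
orientation: [1.0, -0.0, -0.001, 0.0]
wrist_force: [0.6, 0.1, -2.6]
width: 0.428
gripper_force: 30.0
clock: 10.7
tcp_pos: [458.2, 282.0, 135.3]
orientation: [1.0, 0.0, -0.0, 0.0]
wrist_force: [-0.6, 0.8, -2.0]
width: 0.427
gripper_force: 30.0
```

```bash
python3 -m creep '{"plan":[{"hand":-0.5,"xyz":[0,0,25],"dr":[0,0,0]},{"hand":-0.5,"xyz":[0,0,25],"dr":[0,0,0]},{"hand":-0.5,"xyz":[0,0,15],"dr":[0,0,0]},{"hand":-0.5,"xyz":[0,0,10],"dr":[0,0,0]},{"hand":-0.5,"xyz":[0,0,5],"dr":[0,0,0]}]}'
python3 -m creep '{"plan":[{"hand":-0.5,"xyz":[0,0,4],"dr":[0,0,0]},{"hand":-0.5,"xyz":[0,0,0],"dr":[0,0,0]},{"hand":-0.5,"xyz":[0,0,0],"dr":[0,0,0]},{"hand":-0.5,"xyz":[0,0,0],"dr":[0,0,0]}]}'
```

```text
clock: 11.12
tcp_pos: [458.5, 281.1, 54.3]
orientation: [1.0, -0.001, -0.001, 0.0]
wrist_force: [-0.7, -0.4, -3.0]
width: 0.425
gripper_force: 30.0
clock: 11.45
tcp_pos: [458.9, 282.3, 52.4]
orientation: [1.0, -0.0, 0.001, -0.0]
wrist_force: [0.7, -0.3, -2.7]
width: 0.424
gripper_force: 30.0
```

```bash
python3 -m creep '{"plan":[{"hand":-0.5,"xyz":[0,0,1.5],"dr":[0,0,0]},{"hand":-0.5,"xyz":[0,0,0],"dr":[0,0,0]},{"hand":0,"xyz":[0,0,0],"dr":[0,0,0]},{"hand":1,"xyz":[0,0,0],"dr":[0,0,0]},{"hand":1,"xyz":[0,0,0],"dr":[0,0,0]}]}'
python3 -m creep '{"plan":[{"hand":1,"xyz":[0,0,0],"dr":[0,0,0]},{"hand":1,"xyz":[0,0,0],"dr":[0,0,0]},{"hand":1,"xyz":[0,0,0],"dr":[0,0,0]},{"hand":1,"xyz":[0,0,0],"dr":[0,0,0]},{"hand":1,"xyz":[0,0,-20],"dr":[0,0,0]}]}'
python3 -m creep '{"plan":[{"hand":1,"xyz":[0,0,-40],"dr":[0,0,0]},{"hand":1,"xyz":[0,0,-40],"dr":[0,0,0]},{"hand":1,"xyz":[0,0,-40],"dr":[0,0,0]},{"hand":1,"xyz":[0,0,-38],"dr":[0,0,0]},{"hand":1,"xyz":[0,0,0],"dr":[0,0,0]}]}'
python3 -m creep '{"plan":[{"hand":1,"xyz":[0,0,0],"dr":[0,0,0]}]}'
python3 look.py - red w6
```

```text
clock: 11.87
tcp_pos: [458.4, 282.2, 50.3]
orientation: [1.0, -0.0, 0.0, -0.0]
wrist_force: [0.1, -0.2, 0.1]
width: 0.591
gripper_force: 0.0
clock: 12.28
tcp_pos: [456.7, 281.3, 67.7]
orientation: [1.0, -0.0, -0.002, 0.001]
wrist_force: [-0.2, -0.3, -1.0]
width: 0.953
gripper_force: 0.0
clock: 12.7
tcp_pos: [460.8, 283.4, 235.4]
orientation: [1.0, -0.0, 0.005, -0.002]
wrist_force: [1.0, 0.2, 1.3]
width: 1.0
gripper_force: 0.0
clock: 12.78
tcp_pos: [459.0, 282.5, 230.0]
orientation: [1.0, -0.0, 0.002, -0.001]
wrist_force: [0.2, -0.4, -1.5]
width: 0.994
gripper_force: 0.0
tcp [459.  282.5 230. ]
red px [256.6 177.9] diam mm [75.6 76.2] world [470.3 283.2  80. ]
```

View pics/w6.png

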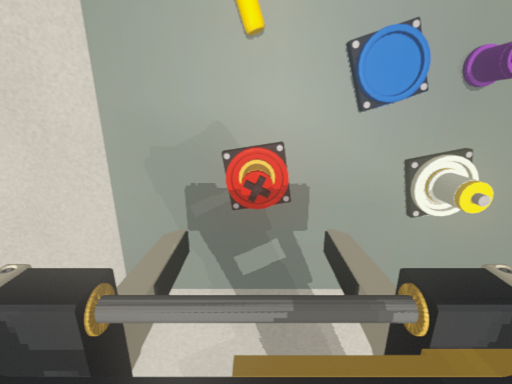

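The drive stands upright and centred in the red nest at (257,180). Next is the lens unit.

```bash
python3 -m creep '{"plan":[{"hand":1,"xyz":[9,38,0],"dr":[0,0,0]},{"hand":1,"xyz":[9,38,0],"dr":[0,0,0]},{"hand":1,"xyz":[9,38,0],"dr":[0,0,0]},{"hand":1,"xyz":[9,38,0],"dr":[0,0,0]},{"hand":1,"xyz":[9,38,0],"dr":[0,0,0]}]}'
python3 -m creep '{"plan":[{"hand":1,"xyz":[9,38,0],"dr":[0,0,0]},{"hand":1,"xyz":[9,38,0],"dr":[0,0,0]},{"hand":1,"xyz":[9,38,0],"dr":[0,0,0]},{"hand":1,"xyz":[9,38,0],"dr":[0,0,0]},{"hand":1,"xyz":[9,38,0],"dr":[0,0,0]}]}'
python3 -m creep '{"plan":[{"hand":1,"xyz":[9,38,0],"dr":[0,0,0]},{"hand":1,"xyz":[9,38,0],"dr":[0,0,0]},{"hand":1,"xyz":[9,38,0],"dr":[0,0,0]},{"hand":1,"xyz":[9,38,0],"dr":[0,0,0]},{"hand":1,"xyz":[0,0,0],"dr":[0,0,0]}]}'
python3 -m creep '{"plan":[{"hand":1,"xyz":[0,0,0],"dr":[0,0,0]},{"hand":1,"xyz":[0,0,0],"dr":[0,0,0]}]}'
python3 look.py yellow blue w7
```

```text
clock: 13.25
tcp_pos: [502.5, 90.3, 226.3]
orientation: [1.0, 0.0, -0.002, 0.0]
wrist_force: [-0.2, -0.5, 0.5]
width: 1.0
gripper_force: 0.0
clock: 13.67
tcp_pos: [547.6, -99.7, 226.2]
orientation: [1.0, -0.0, -0.002, -0.0]
wrist_force: [-0.0, 0.2, -0.4]
width: 1.003
gripper_force: 0.0
clock: 14.08
tcp_pos: [583.9, -255.4, 225.3]
orientation: [1.0, -0.002, -0.001, -0.0]
wrist_force: [0.5, -0.3, -0.1]
width: 1.0
gripper_force: 0.0
clock: 14.25
tcp_pos: [583.6, -249.2, 226.3]
orientation: [1.0, -0.0, -0.001, -0.001]
wrist_force: [-0.7, 1.1, -0.1]
width: 1.003
gripper_force: 0.0
tcp [ 583.6 -249.2  226.3]
yellow px [259.8 174.4] diam mm [89.1 90.9] world [ 586.5 -252.9   26. ]
blue px [ -8.6 163.1] diam mm [69.2 88.3] world [612.   54.6  80. ]
blue px [55.2 62. ] diam mm [12.8 35.9] world [716.5 -42.6  80. ]
```

View pics/w7.png

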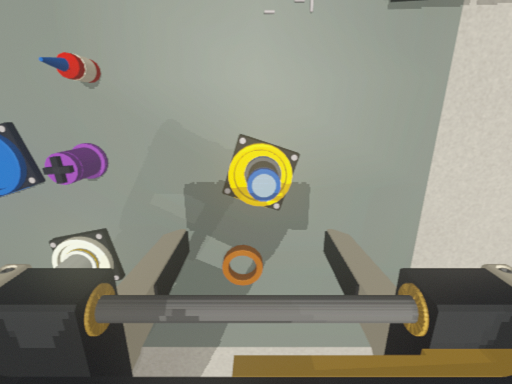

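The lens unit is at about (264,183), slightly off the yellow ring centre (260,174). That puts the unit at about (587,-256), which agrees with the top view.

```bash
python3 -m creep '{"plan":[{"hand":1,"xyz":[4,7,30],"dr":[0,0,0]},{"hand":1,"xyz":[0,0,40],"dr":[0,0,0]},{"hand":1,"xyz":[0,0,40],"dr":[0,0,0]},{"hand":1,"xyz":[0,0,40],"dr":[0,0,0]},{"hand":1,"xyz":[0,0,28],"dr":[0,0,0]}]}' 25
python3 -m creep '{"plan":[{"hand":1,"xyz":[0,0,0],"dr":[0,0,0]},{"hand":0.1,"xyz":[0,0,0],"dr":[0,0,0]},{"hand":-0.5,"xyz":[0,0,0],"dr":[0,0,0]},{"hand":-0.5,"xyz":[0,0,0],"dr":[0,0,0]},{"hand":-0.5,"xyz":[0,0,0],"dr":[0,0,0]}]}'
python3 -m creep '{"plan":[{"hand":-0.5,"xyz":[0,0,0],"dr":[0,0,0]},{"hand":-0.5,"xyz":[0,0,0],"dr":[0,0,0]},{"hand":-0.5,"xyz":[0,0,0],"dr":[0,0,0]},{"hand":-0.5,"xyz":[0,0,0],"dr":[0,0,0]},{"hand":-0.5,"xyz":[0,0,0],"dr":[0,0,0]}]}'
python3 -m creep '{"plan":[{"hand":-0.5,"xyz":[0,0,0],"dr":[0,0,0]},{"hand":-0.5,"xyz":[0,0,0],"dr":[0,0,0]},{"hand":-0.5,"xyz":[0,0,0],"dr":[0,0,0]}]}' 30
```

```text
clock: 14.72
tcp_pos: [586.8, -254.6, 46.6]
orientation: [1.0, 0.001, -0.002, -0.001]
wrist_force: [-0.2, 0.2, 0.2]
width: 1.002
gripper_force: 0.0
clock: 15.13
tcp_pos: [589.2, -257.2, 52.4]
orientation: [1.0, -0.0, 0.001, 0.001]
wrist_force: [0.6, 0.1, -0.6]
width: 0.762
gripper_force: 0.0
clock: 15.55
tcp_pos: [588.2, -257.0, 50.3]
orientation: [1.0, -0.0, 0.0, 0.0]
wrist_force: [0.1, 0.6, 2.2]
width: 0.428
gripper_force: 25.0
clock: 15.8
tcp_pos: [588.3, -257.0, 50.3]
orientation: [1.0, -0.0, 0.0, 0.0]
wrist_force: [-0.8, -1.2, 2.3]
width: 0.429
gripper_force: 30.0
```

```bash
python3 -m creep '{"plan":[{"hand":-0.5,"xyz":[0,0,-10],"dr":[0,0,0]},{"hand":-0.5,"xyz":[0,0,-25],"dr":[0,0,0]},{"hand":-0.5,"xyz":[0,0,-35],"dr":[0,0,0]},{"hand":-0.5,"xyz":[0,0,-30],"dr":[0,0,0]},{"hand":-0.5,"xyz":[0,-10,-20],"dr":[0,0,0]}]}' 30
python3 -m creep '{"plan":[{"hand":-0.5,"xyz":[1,-22,0],"dr":[0,0,0]},{"hand":-0.5,"xyz":[1,-32,0],"dr":[0,0,0]},{"hand":-0.5,"xyz":[2,-38,0],"dr":[0,0,0]},{"hand":-0.5,"xyz":[2,-38,0],"dr":[0,0,0]},{"hand":-0.5,"xyz":[2,-38,0],"dr":[0,0,0]}]}'
python3 -m creep '{"plan":[{"hand":-0.5,"xyz":[2,-38,0],"dr":[0,0,0]},{"hand":-0.5,"xyz":[2,-38,0],"dr":[0,0,0]},{"hand":-0.5,"xyz":[2,-38,0],"dr":[0,0,0]},{"hand":-0.5,"xyz":[0,-36,0],"dr":[0,0,0]},{"hand":-0.5,"xyz":[0,-26,0],"dr":[0,0,0]}]}'
python3 -m creep '{"plan":[{"hand":-0.5,"xyz":[0,-14,0],"dr":[0,0,0]},{"hand":-0.5,"xyz":[0,-4,0],"dr":[0,0,0]},{"hand":-0.5,"xyz":[0,0,0],"dr":[0,0,0]},{"hand":-0.5,"xyz":[0,0,0],"dr":[0,0,0]}]}'
```

```text
clock: 16.22
tcp_pos: [588.7, -248.1, 173.6]
orientation: [1.0, -0.001, 0.001, 0.001]
wrist_force: [1.1, -0.3, -2.8]
width: 0.426
gripper_force: 30.0
clock: 16.63
tcp_pos: [595.7, -77.2, 170.4]
orientation: [1.0, -0.0, -0.0, -0.0]
wrist_force: [1.1, 0.4, -2.2]
width: 0.425
gripper_force: 30.0
clock: 17.05
tcp_pos: [601.6, 100.1, 170.4]
orientation: [1.0, 0.001, -0.0, -0.0]
wrist_force: [0.6, -0.3, -2.9]
width: 0.427
gripper_force: 30.0
clock: 17.38
tcp_pos: [602.3, 114.0, 170.1]
orientation: [1.0, -0.0, -0.0, 0.0]
wrist_force: [0.0, -0.2, -3.0]
width: 0.422
gripper_force: 30.0
```

```bash
python3 -m creep '{"plan":[{"hand":-0.5,"xyz":[0,-1,25],"dr":[0,0,0]},{"hand":-0.5,"xyz":[0,0,35],"dr":[0,0,0]},{"hand":-0.5,"xyz":[0,0,25],"dr":[0,0,0]},{"hand":-0.5,"xyz":[0,0,15],"dr":[0,0,0]},{"hand":-0.5,"xyz":[0,0,10],"dr":[0,0,0]}]}'
python3 -m creep '{"plan":[{"hand":-0.5,"xyz":[0,0,6],"dr":[0,0,0]},{"hand":-0.5,"xyz":[0,0,3],"dr":[0,0,0]},{"hand":-0.5,"xyz":[0,0,0],"dr":[0,0,0]},{"hand":-0.5,"xyz":[0,0,0],"dr":[0,0,0]},{"hand":-0.5,"xyz":[0,0,0],"dr":[0,0,0]}]}'
```

```text
clock: 17.8
tcp_pos: [601.5, 114.3, 58.1]
orientation: [1.0, -0.001, -0.001, 0.0]
wrist_force: [0.1, -0.9, -2.8]
width: 0.426
gripper_force: 30.0
clock: 18.22
tcp_pos: [602.9, 116.1, 52.2]
orientation: [1.0, -0.0, 0.001, -0.0]
wrist_force: [-0.9, -0.5, -2.7]
width: 0.427
gripper_force: 30.0
```

```bash
python3 -m creep '{"plan":[{"hand":-0.5,"xyz":[0,0,1],"dr":[0,0,0]},{"hand":-0.5,"xyz":[0,0,0],"dr":[0,0,0]},{"hand":0,"xyz":[0,0,0],"dr":[0,0,0]},{"hand":1,"xyz":[0,0,0],"dr":[0,0,0]},{"hand":1,"xyz":[0,0,0],"dr":[0,0,0]}]}'
python3 -m creep '{"plan":[{"hand":1,"xyz":[0,0,0],"dr":[0,0,0]},{"hand":1,"xyz":[0,0,0],"dr":[0,0,0]},{"hand":1,"xyz":[0,0,0],"dr":[0,0,0]},{"hand":1,"xyz":[0,0,0],"dr":[0,0,0]},{"hand":1,"xyz":[0,0,-20],"dr":[0,0,0]}]}'
python3 -m creep '{"plan":[{"hand":1,"xyz":[0,0,-40],"dr":[0,0,0]},{"hand":1,"xyz":[0,0,-40],"dr":[0,0,0]},{"hand":1,"xyz":[0,0,-40],"dr":[0,0,0]},{"hand":1,"xyz":[0,0,-38],"dr":[0,0,0]},{"hand":1,"xyz":[0,0,0],"dr":[0,0,0]}]}'
python3 -m creep '{"plan":[{"hand":1,"xyz":[0,0,0],"dr":[0,0,0]}]}'
python3 look.py blue - w8
```

```text
clock: 18.63
tcp_pos: [602.6, 116.2, 50.5]
orientation: [1.0, -0.0, 0.0, -0.0]
wrist_force: [-0.5, 0.7, 0.1]
width: 0.589
gripper_force: 0.0
clock: 19.05
tcp_pos: [600.3, 115.9, 67.2]
orientation: [1.0, -0.0, -0.003, 0.0]
wrist_force: [0.5, -0.2, -0.3]
width: 0.95
gripper_force: 0.0
clock: 19.47
tcp_pos: [605.1, 116.5, 236.2]
orientation: [1.0, -0.0, 0.006, -0.001]
wrist_force: [1.1, -0.9, 0.7]
width: 1.002
gripper_force: 0.0
clock: 19.55
tcp_pos: [603.1, 116.2, 230.2]
orientation: [1.0, -0.0, 0.002, -0.0]
wrist_force: [-0.3, -0.6, -1.3]
width: 0.999
gripper_force: 0.0
tcp [603.1 116.2 230.2]
blue px [257.6 177.4] diam mm [87.4 88.9] world [602.2 115.4  26. ]
```

View pics/w8.png

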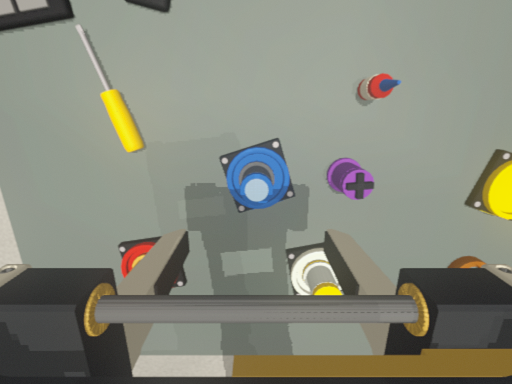

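The lens stands centred in the blue nest at (257,187). Now I go back for the yellow unit in the white nest at (447,20).

```bash
python3 -m creep '{"plan":[{"hand":1,"xyz":[-34,22,0],"dr":[0,0,0]},{"hand":1,"xyz":[-34,22,0],"dr":[0,0,0]},{"hand":1,"xyz":[-34,22,0],"dr":[0,0,0]},{"hand":1,"xyz":[-34,20,0],"dr":[0,0,0]},{"hand":1,"xyz":[-20,11,0],"dr":[0,0,0]}]}' 25
python3 -m creep '{"plan":[{"hand":1,"xyz":[0,0,0],"dr":[0,0,0]},{"hand":1,"xyz":[0,0,30],"dr":[0,0,0]},{"hand":1,"xyz":[0,0,35],"dr":[0,0,0]},{"hand":1,"xyz":[0,0,0],"dr":[0,0,0]},{"hand":1,"xyz":[0,0,0],"dr":[0,0,0]}]}'
python3 look.py - yellow w9
```

```text
clock: 20.02
tcp_pos: [442.4, 18.0, 226.1]
orientation: [1.0, -0.0, -0.002, -0.0]
wrist_force: [-0.0, 0.3, 0.2]
width: 1.003
gripper_force: 0.0
clock: 20.43
tcp_pos: [445.4, 19.4, 161.8]
orientation: [1.0, -0.0, -0.002, -0.0]
wrist_force: [-0.2, 0.2, 0.9]
width: 0.999
gripper_force: 0.0
tcp [445.4  19.4 161.8]
yellow px [501.5  61.4] diam mm [49.8 95.7] world [ 568.3 -175.8   80. ]
yellow px [256.3 203.1] diam mm [38.2 38.7] world [448.1  20.1  80. ]
```

Unit at (448,20): descend 113 mm and shift x by +2.

```bash
python3 -m creep '{"plan":[{"hand":1,"xyz":[2,0,35],"dr":[0,0,0]},{"hand":1,"xyz":[0,0,40],"dr":[0,0,0]},{"hand":1,"xyz":[0,0,37],"dr":[0,0,0]},{"hand":1,"xyz":[0,0,0],"dr":[0,0,0]},{"hand":0.1,"xyz":[0,0,0],"dr":[0,0,0]}]}' 25
python3 -m creep '{"plan":[{"hand":-0.5,"xyz":[0,0,0],"dr":[0,0,0]},{"hand":-0.5,"xyz":[0,0,0],"dr":[0,0,0]},{"hand":-0.5,"xyz":[0,0,0],"dr":[0,0,0]},{"hand":-0.5,"xyz":[0,0,0],"dr":[0,0,0]},{"hand":-0.5,"xyz":[0,0,0],"dr":[0,0,0]}]}'
python3 -m creep '{"plan":[{"hand":-0.5,"xyz":[0,0,0],"dr":[0,0,0]},{"hand":-0.5,"xyz":[0,0,0],"dr":[0,0,0]},{"hand":-0.5,"xyz":[0,0,0],"dr":[0,0,0]},{"hand":-0.5,"xyz":[0,0,0],"dr":[0,0,0]},{"hand":-0.5,"xyz":[0,0,0],"dr":[0,0,0]}]}' 30
```

```text
clock: 20.9
tcp_pos: [448.5, 19.3, 51.7]
orientation: [1.0, -0.0, -0.001, -0.0]
wrist_force: [-0.2, -1.5, 0.5]
width: 0.961
gripper_force: 0.0
clock: 21.32
tcp_pos: [448.8, 19.1, 52.1]
orientation: [1.0, -0.0, 0.001, 0.0]
wrist_force: [-0.4, 0.4, 0.3]
width: 0.622
gripper_force: 0.0
clock: 21.73
tcp_pos: [448.3, 19.1, 51.2]
orientation: [1.0, -0.0, 0.0, 0.0]
wrist_force: [-1.0, -0.3, 4.7]
width: 0.428
gripper_force: 30.0
```

```bash
python3 -m creep '{"plan":[{"hand":-0.5,"xyz":[0,0,-10],"dr":[0,0,0]},{"hand":-0.5,"xyz":[0,0,-25],"dr":[0,0,0]},{"hand":-0.5,"xyz":[0,0,-35],"dr":[0,0,0]},{"hand":-0.5,"xyz":[0,0,-30],"dr":[0,0,0]},{"hand":-0.5,"xyz":[6,12,0],"dr":[0,0,0]}]}' 30
python3 -m creep '{"plan":[{"hand":-0.5,"xyz":[13,26,0],"dr":[0,0,0]},{"hand":-0.5,"xyz":[19,36,0],"dr":[0,0,0]},{"hand":-0.5,"xyz":[19,36,0],"dr":[0,0,0]},{"hand":-0.5,"xyz":[19,36,0],"dr":[0,0,0]},{"hand":-0.5,"xyz":[19,36,0],"dr":[0,0,0]}]}'
python3 -m creep '{"plan":[{"hand":-0.5,"xyz":[19,36,0],"dr":[0,0,0]},{"hand":-0.5,"xyz":[14,30,0],"dr":[0,0,0]},{"hand":-0.5,"xyz":[8,18,0],"dr":[0,0,0]},{"hand":-0.5,"xyz":[2,6,0],"dr":[0,0,0]},{"hand":-0.5,"xyz":[0,0,0],"dr":[0,0,0]}]}'
python3 -m creep '{"plan":[{"hand":-0.5,"xyz":[0,0,0],"dr":[0,0,0]}]}'
```

```text
clock: 22.15
tcp_pos: [455.7, 8.0, 156.3]
orientation: [1.0, 0.0, 0.003, 0.0]
wrist_force: [1.3, -1.3, -1.6]
width: 0.429
gripper_force: 30.0
clock: 22.57
tcp_pos: [543.5, -164.6, 151.5]
orientation: [1.0, -0.0, -0.0, -0.0]
wrist_force: [1.6, 0.8, -2.3]
width: 0.425
gripper_force: 30.0
clock: 22.98
tcp_pos: [585.9, -253.7, 150.8]
orientation: [1.0, -0.001, -0.0, -0.0]
wrist_force: [-0.9, 0.2, -2.8]
width: 0.431
gripper_force: 30.0
clock: 23.07
tcp_pos: [585.6, -252.0, 151.0]
orientation: [1.0, -0.0, -0.001, -0.0]
wrist_force: [1.3, 1.1, -2.8]
width: 0.43
gripper_force: 30.0
```

```bash
python3 -m creep '{"plan":[{"hand":-0.5,"xyz":[1,0,25],"dr":[0,0,0]},{"hand":-0.5,"xyz":[0,0,30],"dr":[0,0,0]},{"hand":-0.5,"xyz":[0,0,20],"dr":[0,0,0]},{"hand":-0.5,"xyz":[0,0,12],"dr":[0,0,0]},{"hand":-0.5,"xyz":[0,0,8],"dr":[0,0,0]}]}'
python3 -m creep '{"plan":[{"hand":-0.5,"xyz":[0,0,4],"dr":[0,0,0]},{"hand":-0.5,"xyz":[0,0,0],"dr":[0,0,0]},{"hand":-0.5,"xyz":[0,0,0],"dr":[0,0,0]},{"hand":-0.5,"xyz":[0,0,0],"dr":[0,0,0]},{"hand":-0.5,"xyz":[0,0,0],"dr":[0,0,0]}]}'
```

```text
clock: 23.48
tcp_pos: [586.5, -251.4, 55.1]
orientation: [1.0, 0.0, -0.001, -0.001]
wrist_force: [0.4, -1.0, -2.6]
width: 0.423
gripper_force: 30.0
clock: 23.9
tcp_pos: [587.6, -253.1, 53.1]
orientation: [1.0, -0.0, 0.001, 0.0]
wrist_force: [0.5, 0.3, -2.4]
width: 0.427
gripper_force: 30.0
```

```bash
python3 -m creep '{"plan":[{"hand":-0.5,"xyz":[0,0,1],"dr":[0,0,0]},{"hand":-0.5,"xyz":[0,0,0],"dr":[0,0,0]},{"hand":0,"xyz":[0,0,0],"dr":[0,0,0]},{"hand":1,"xyz":[0,0,0],"dr":[0,0,0]},{"hand":1,"xyz":[0,0,0],"dr":[0,0,0]}]}'
python3 -m creep '{"plan":[{"hand":1,"xyz":[0,0,0],"dr":[0,0,0]},{"hand":1,"xyz":[0,0,0],"dr":[0,0,0]},{"hand":1,"xyz":[0,0,0],"dr":[0,0,0]},{"hand":1,"xyz":[0,0,0],"dr":[0,0,0]},{"hand":1,"xyz":[0,0,-20],"dr":[0,0,0]}]}'
python3 -m creep '{"plan":[{"hand":1,"xyz":[0,0,-40],"dr":[0,0,0]},{"hand":1,"xyz":[0,0,-40],"dr":[0,0,0]},{"hand":1,"xyz":[0,0,-40],"dr":[0,0,0]},{"hand":1,"xyz":[0,0,-38],"dr":[0,0,0]},{"hand":1,"xyz":[0,0,0],"dr":[0,0,0]}]}'
python3 -m creep '{"plan":[{"hand":1,"xyz":[0,0,0],"dr":[0,0,0]},{"hand":1,"xyz":[0,0,0],"dr":[0,0,0]}]}'
python3 look.py yellow - w10
python3 - <<'E'
from h import *
cv2.imwrite('pics/side1.png',vision.get_image('side')[:,:,::-1])
E
```

```text
clock: 24.32
tcp_pos: [587.4, -253.0, 51.5]
orientation: [1.0, -0.0, 0.0, 0.0]
wrist_force: [0.1, 0.9, -0.0]
width: 0.592
gripper_force: 0.0
clock: 24.73
tcp_pos: [585.4, -252.0, 68.1]
orientation: [1.0, -0.0, -0.003, -0.001]
wrist_force: [0.0, 0.8, -0.1]
width: 0.951
gripper_force: 0.0
clock: 25.15
tcp_pos: [589.7, -254.1, 237.5]
orientation: [1.0, -0.0, 0.005, 0.003]
wrist_force: [0.4, -0.3, 0.5]
width: 1.003
gripper_force: 0.0
clock: 25.32
tcp_pos: [586.8, -252.7, 228.3]
orientation: [1.0, -0.0, -0.0, -0.0]
wrist_force: [0.3, -0.4, -0.1]
width: 0.999
gripper_force: 0.0
tcp [ 586.8 -252.7  228.3]
yellow px [257.2 176.6] diam mm [88.7 90.6] world [ 586.5 -253.    26. ]
```

View pics/w10.png

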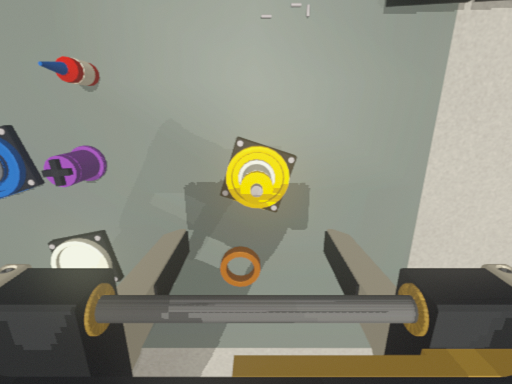

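View pics/side1.png

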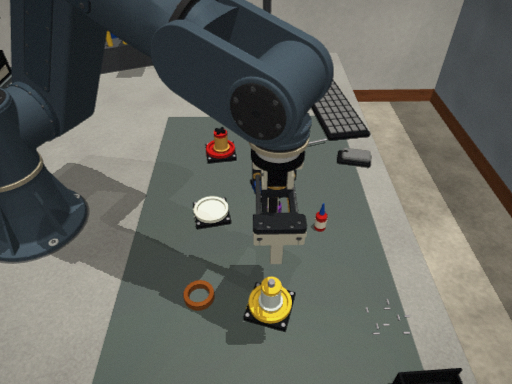

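The yellow unit stands centred in its nest: (257,187) in the wrist view, (271,292) in the side view. The drive stands in the red nest at (220,143) and the white nest is empty at (211,210). The bottle and tape haven't moved. The lens was upright in the blue nest in the earlier wrist view, so I'm handing in.

```bash
python3 -c "
from bench import workorder
print(workorder.finish_job())"
```

```text
the job is handed in; nothing more can be done
None
```

I put all three units upright in the nests of their own colours, left the white nest empty again and handed the job in at about 25 s on the robot's clock; the hand-in returned no verdict.

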